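# Ride the espresso lever home

## Robot

A 6-joint arm with a two-finger parallel gripper is mounted at the origin on the work surface. World frame = base frame: x ahead of the robot, y to its left, z up, the work surface at z = 0. Lengths are in mm, angles in degrees, forces in N, time in s.
With the tool pointing down it reaches from about 325 to 900 mm from the base axis. Payload 6.1 kg.
Tool frame: the origin (TCP) lies midway between the tips of the shut fingers; the grasp point (between the pads) lies 19 mm behind it; z points along the fingers, y is the line along which they close (so a half turn about z gives the same grasp; the last joint's range is limited). The gripper opens to 85 mm and grips with 20 to 120 N. Pads are 22 mm wide; open, the fingers measure 114 mm over their backs; the gripper's body (76 mm by 85 mm) begins 54 mm behind the grasp point. The pads swing forward as they close: fully open they stand 13 mm farther back than shut.
Start: joints at [-75.464, 12.628, 87.462, -0, 79.91, -7.225], TCP at [231.702, -580.457, 231.3] pointing down, gripper open.
Joint ranges: [-170.65, 170.65], [-52.31, 119.04], [5.05, 147.46], [-71.25, 251.25], [11.57, 151.72], [-153.62, 153.62]. Speed limits (degrees/s): [147.25, 147.25, 172.46, 180, 180, 180].

## Interface

Orientations are given as a 3x3 rotation matrix whose columns are the frame's x, y, z axes.
In Python, from station import * gives the robot as it stands. The module is installed in compiled form; this text tells all that it offers.
- The arm moves only by the shell command python3 -m handwheel 'ROWS' [OPENING]. ROWS is JSON, a list of rows, each a list of 4 numbers: the shift along the tool's x, y, z in mm, then the turn about the tool's z in rad. A call has 1 to 12 rows; each row is the pose to reach, as a shift and turn from the pose commanded when the call began, along the tool's axes at that moment; what a row does not reach only later rows make up. A row lasts 1/10 s, in which the tool goes at most 50 mm and 8.59 degrees, less where a joint would pass 70% of its speed; a pose out of reach is approached as far as the arm can. A call with a gripper value outside its range is refused whole. OPENING is the closure, from 0 (fully open) to 1 (shut), set as the call begins (- or left out, the last holds). The fingers move at their own pace and stop on an object; the grip force is fixed at half the most. Time passes only in rows, so rows that repeat a pose let the fingers close. It gives the time, the measured TCP pose, the force, the opening and the grip force at its end, in the units of the state.
- observe(): the state, without advancing time (a new reading comes with each control period).
- grab_frame(name): name is "scene" or "top" or "wrist"; returns a dict with "image" (400x640x3 uint8, red, green, blue), "K" (3x3 intrinsics, pixels), "camera_from_world" (4x4, takes a point from world to camera coordinates). Camera axes: x right, y down, z forward; pixel columns grow to the right and rows downward; lengths in mm; the calibration is good to about 2 mm. A picture is of the moment at which its call begins. There is no depth.
- close_job(): hands the job in; it is judged then, once.
The state is a dict: "t": time; "qpos": joint angles; "dq": joint speeds; "joint_efforts": joint torques, N m; "tcp_pos": TCP position; "orientation": TCP orientation; "wrist_force": force on the tool from outside, world axes, zero at the start; "moment": the same for the moment, N m; "grip_width": finger opening in mm; "finger_force": force on a finger pad.
Only numpy, scipy, OpenCV 4.12 (cv2) and the standard library are available. Lean on these libraries where they do the work, as an engineer would, in place of code of your own. Each camera call takes 0.05 s, during which the arm holds its last target. There are 200 camera calls.

## Task

Work one dry warm-up stroke of the lever espresso machine with the closed fingertips laid on top of the brass grip (not gripping it): press the lever down in one go to its bottom stop with no more than 25 N, then let its spring lift it back up while the fingertips ride on the grip all the way, holding it back lightly with a steady 6 N, within 1.5 N, so that it keeps rising without a pause and never runs off alone. Slow it over the last few degrees so that it meets its top stop without a knock, then take the hand away, and leave the cup and everything else on the counter where they stand.

Things in the scene. Friction and masses are not known exactly. Their poses are not given: they have to be found in the camera images.
- machine: Lever espresso machine of brushed steel, 220 mm wide, 290 deep, 265 high, fixed to the counter. Origin on the counter under its middle; its x axis points to its back, so the lever points along its -x (roughly to the robot); z up. The boiler housing lies behind x = 0; the group with lever and filter holder stands in front.
- lever_pivot (a point): Middle of the lever's level pivot pin, at (-70, 0, 195) mm of the machine; the pin runs along its y. About this pivot a preloaded spring drives the lever up with 3.8 N m + 0.81 N m/rad x joint, and a hydraulic damper resists motion both ways with 13 N m per rad/s. Weight works against the spring: lever 0.98 kg, centred 180 mm from the pivot, nominal.
- lever (a joint): Lever angle in rad: 0 at the top stop (start, kept there by the spring), 0.8 at the bottom stop, growing as it is pressed down. The lever's line points 0.62 - joint rad above level, towards the machine's -x. The true mass is 0.5 to 1.4 times nominal: holding it still takes about 9 to 19 N on the grip, and under a 6 N hold-back it rises at some 0.04 to 0.2 rad/s.
- grip_top (a point): Point on top of the lever's grip, the place to press: 193 mm from the pivot along the lever's line and 29 mm square to it, upward. The grip, the only part to touch, is a brass bar 30 mm thick, from 110 to 250 mm from the pivot, bowed convex side up (radius 300 mm), with a 36 mm ball end. At the point it slopes 0.2 rad more steeply down (outward) than the lever's line.
- cup: White espresso cup, 60 mm across, 55 mm high, standing loose on the drip tray below the filter holder. Origin at the centre of its underside, z up.
- pitcher: Steel milk pitcher, 84 mm across, 105 mm high, loose, to be left alone. Origin at the centre of its underside.
- tamper: Dark steel coffee tamper, 56 mm across, 88 mm high, loose, to be left alone. Origin at the centre of its underside.
- canister: White coffee canister, 90 mm across, 130 mm high, loose, to be left alone. Origin at the centre of its underside.
- mug: Blue mug, 80 mm across, 90 mm high, loose, to be left alone. Origin at the centre of its underside.
- sugar: Small copper sugar bowl, 100 mm across, 55 mm high, loose, to be left alone. Origin at the centre of its underside.
- spoon: Steel spoon, 160 mm long, loose, to be left alone. Origin at the centre of its underside.

How it is judged (in metres and radians):
On the way, in this order (a step that is already met when the one before it is completed fails the run):
1. the lever is pressed down to its bottom stop (value of joint lever above 0.75 rad), for 0.2 s.
2. in the lower half of its way up the lever rises with the fingertips riding on the grip, holding back with 4.5 to 7.5 N (value of joint lever above 0.42 rad and velocity of joint lever below -0.015 rad/s and contact force between lever and the fingers between 4.5 and 7.5 N), for 1.2 s.
3. the same in the upper half (value of joint lever between 0.15 and 0.4 rad and velocity of joint lever below -0.015 rad/s and contact force between lever and the fingers between 4.5 and 7.5 N), for 1.3 s.
4. the lever is home at its top stop (value of joint lever below 0.03 rad), for 0.2 s.
At the end, for the whole second after the job is handed in: The lever stands at its top stop (within 0.03 rad) with nothing touching the grip; the cup stands upright on the drip tray within 20 mm of where it was, and all other things are within 30 mm of where they were (value of joint lever below 0.03 rad and contact force between lever and anything else below 0.5 N and angle between cup's own z axis and vertical below 0.1 rad and distance of cup from where it was at the start of the episode below 0.02 m and linear speed of cup below 0.02 m/s and distance of each of pitcher, tamper, canister, mug, sugar, spoon from where it was at the start of the episode below 0.03 m).
It fails at once if in the middle of its way up the lever ran with less than 3.5 N or more than 8.5 N of hold-back from the fingertips (value of joint lever between 0.15 and 0.65 rad and velocity of joint lever below -0.025 rad/s and (contact force between lever and the fingers below 3.5 N or contact force between lever and the fingers above 8.5 N)).
It fails at once if the lever hit its top stop with a knock (faster than 0.1 rad/s over the last 0.03 rad) (value of joint lever below 0.03 rad and velocity of joint lever below -0.1 rad/s).
It fails at once if the grip was pressed or squeezed with more than 30 N (contact force between lever and the fingers above 30 N).
It fails at once if the cup was pushed or tipped (distance of cup from where it was at the start of the episode above 0.02 m or angle between cup's own z axis and vertical above 0.3 rad).
It fails at once if something else on the counter was disturbed (distance of any of pitcher, tamper, canister, mug, sugar, spoon from where it was at the start of the episode above 0.03 m).
It also fails if it takes over 72 s, if anything falls off the work surface, if the arm or the gripper's body presses on something with over 40 N, if the wrist force passes 120 N, or if a joint passes its speed limit or range.

## Working session

There is one attempt and no reset: what is moved stays moved. The work goes in short steps, Python scripts to look and compute and a shell command to move; the robot and the scene stay as the last step left them, time stands still between calls to the robot, and variables do not carry over. Pictures are saved under pics/ and viewed, at most 10 in all, crops included, and the job is handed in when it is done.

```bash
mkdir -p pics; python3 - <<'E'
from station import *
import cv2,numpy as np
s=observe();print(s)
for n in("scene","top"):
    f=grab_frame(n);cv2.imwrite(f"pics/{n}0.png",f["image"][:,:,::-1]);np.savez(f"{n}.npz",**f)
    print(n,f["K"].tolist(),np.round(f["camera_from_world"],4).tolist())
E
```

```text
{'t': 0.0, 'qpos': array([-7.54653725e+01,  1.26763958e+01,  8.75248745e+01, -2.99094693e-04,
        7.99088220e+01, -7.22673914e+00]), 'dq': array([ 0.050057  , -0.00125911,  0.06547254, -0.09704714, -0.08305012,
        0.01953103]), 'joint_efforts': array([ 1.51686658e-03, -4.96899319e+01, -3.89388585e+01,  1.07110607e-04,
        1.12838263e-02,  1.54503192e-05]), 'tcp_pos': array([ 231.54141631, -579.89310029,  230.1949725 ]), 'orientation': array([[ 9.28735738e-01,  3.70742083e-01, -4.87196806e-04],
       [ 3.70742327e-01, -9.28733908e-01,  1.85868572e-03],
       [ 2.36616822e-04, -1.90685234e-03, -9.99998154e-01]]), 'wrist_force': array([-0.56113671, -0.48758877,  0.11293527]), 'moment': array([-0.02517127, -0.03995188,  0.02390562]), 'finger_force': 0.0, 'grip_width': 85.28223638384219}
scene [[407.1675063386553, 0.0, 314.37239983147157], [0.0, 407.1675063386553, 198.40481125799235], [0.0, 0.0, 1.0]] [[0.7207, 0.6931, -0.0144, -388.225], [0.5649, -0.5991, -0.5675, -235.24], [-0.402, 0.4009, -0.8232, 1573.776], [0.0, 0.0, 0.0, 1.0]]
top [[446.9958708560858, 0.0, 318.52615083504884], [0.0, 446.9958708560858, 203.1121366073595], [0.0, 0.0, 1.0]] [[0.0032, -0.9999, 0.0115, -52.7963], [-0.9961, -0.0042, -0.0881, 580.6522], [0.0882, -0.0112, -0.996, 1539.5374], [0.0, 0.0, 0.0, 1.0]]
```

View pics/scene0.png

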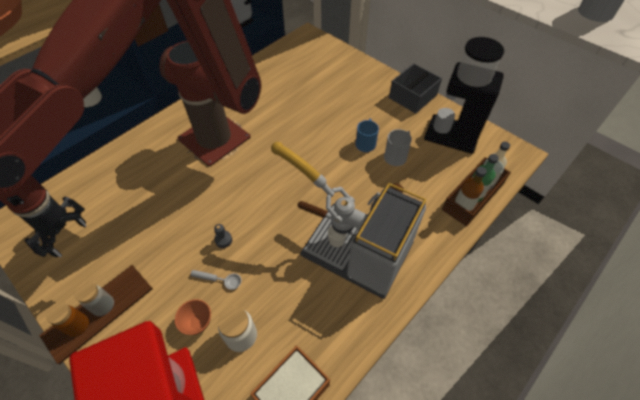

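View pics/top0.png

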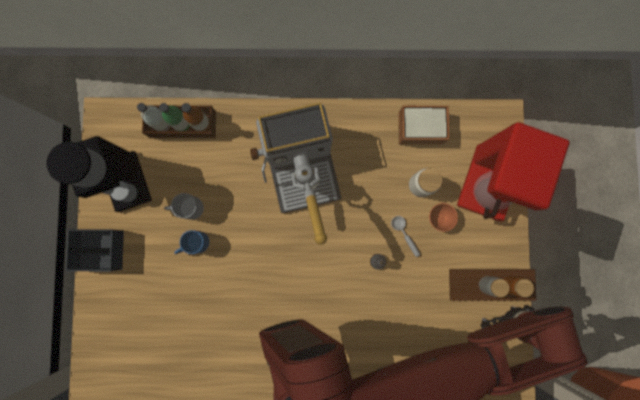

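The machine's top frame is at about (297,128) in the top view. Its brass grip runs there from (308,190) to (321,240), and in the scene view from (275,147) to (322,182). Next I segment the brass and zoom in.

```bash
cat > h.py <<'E'
import cv2,numpy as np
def load(n): return np.load(n+".npz")
def brass(n):
    f=load(n);h=cv2.cvtColor(f["image"],cv2.COLOR_RGB2HSV)
    return cv2.inRange(h,(18,130,110),(32,255,255))
def ray(f,uv):
    T=f["camera_from_world"];R,t=T[:3,:3],T[:3,3]
    d=R.T@np.linalg.inv(f["K"])@np.array([uv[0],uv[1],1.]);return -R.T@t,d/np.linalg.norm(d)
def onz(f,uv,z):
    c,d=ray(f,uv);return c+d*(z-c[2])/d[2]
def tri(fa,a,fb,b):
    c1,d1=ray(fa,a);c2,d2=ray(fb,b)
    s=np.linalg.lstsq(np.c_[d1,-d2],c2-c1,rcond=None)[0]
    p,q=c1+s[0]*d1,c2+s[1]*d2;return (p+q)/2,np.linalg.norm(p-q)
def proj(f,p):
    q=f["camera_from_world"]@np.r_[p,1];u=f["K"]@q[:3];return u[:2]/u[2]
E
python3 - <<'E'
from h import *
for n,(x,y,w,h) in dict(scene=(255,130,180,170),top=(235,90,160,160)).items():
    f=load(n);m=brass(n)
    k,l,st,c=cv2.connectedComponentsWithStats(m)
    for i in range(1,k):
        if st[i,4]>15: print(n,st[i],c[i])
    im=f["image"][y:y+h,x:x+w,::-1];mm=cv2.merge([m[y:y+h,x:x+w]]*3)
    o=cv2.resize(im,None,fx=3.4,fy=3.4,interpolation=cv2.INTER_CUBIC)
    cv2.imwrite(f"pics/{n}1.png",o[:600,:800])
E
```

```text
scene [29 31 17 14 56] [36.05357143 36.82142857]
scene [320  34   8   6  16] [323.0625  36.5   ]
scene [296  37  24  22 142] [308.84507042  48.85915493]
scene [322  37  17  18 102] [331.08823529  46.89215686]
scene [ 0 46 19 12 57] [ 7.98245614 51.66666667]
scene [336  51  15  15  73] [344.          57.56164384]
scene [267  53  36  31 223] [281.08520179  67.80269058]
scene [310  57  16  14  42] [318.69047619  61.5       ]
scene [326  56  11  15  48] [331.77083333  63.14583333]
scene [258  60   7  13  31] [261.38709677  65.67741935]
scene [356  60   8  14  37] [360.72972973  66.94594595]
scene [312  63   7   9  21] [314.42857143  67.76190476]
scene [288  62  80  44 653] [325.96171516  85.00459418]
scene [365  62   9   6  17] [367.82352941  65.47058824]
scene [364  62  27  28 207] [376.42512077  77.07246377]
scene [387  68   8   8  19] [390.36842105  71.63157895]
scene [286  77   7   7  18] [289.77777778  80.16666667]
scene [335  81  11  10  41] [340.3902439   85.73170732]
scene [263  82   7  11  24] [266.125  86.625]
scene [366  87  19  19  89] [375.21348315  95.78651685]
scene [329  
[... 12359 characters left out ...]
2727 368.6969697 ]
scene [252 366  10   9  25] [256.64 369.52]
scene [205 371  18  10  43] [212.69767442 375.18604651]
scene [201 373   9  15  55] [204.52727273 380.34545455]
scene [232 372   9   6  22] [235.95454545 374.54545455]
scene [347 374   8  10  23] [351.2173913  378.91304348]
scene [325 379  15  21  76] [332.82894737 390.25      ]
scene [230 380   8  10  20] [233.15 384.5 ]
scene [238 380  10  13  24] [243.20833333 385.33333333]
scene [222 382   7   7  17] [225.05882353 385.05882353]
scene [228 387  13  13  47] [233.9787234  393.68085106]
scene [211 392  15   8  40] [217.85  395.775]
top [259 102  70  35 160] [301.2875 113.075 ]
top [307 196  17  49 405] [314.80493827 220.59012346]
```

View pics/scene1.png

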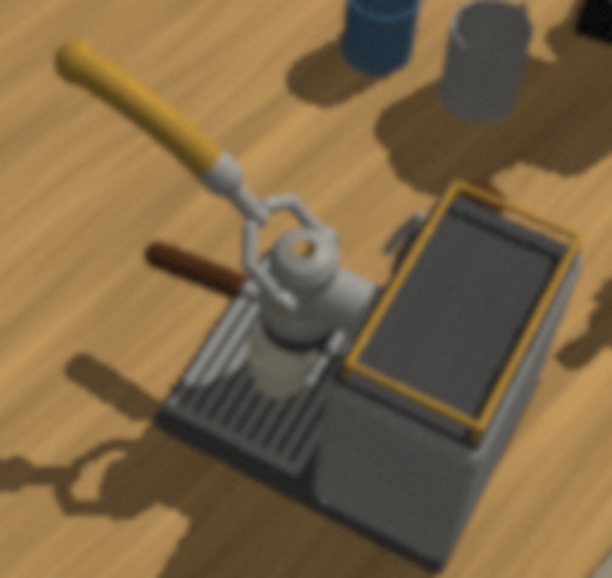

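View pics/top1.png

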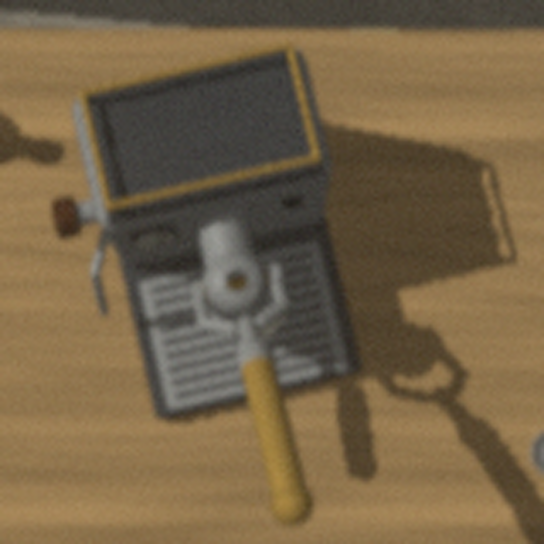

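The rail corners and the brass grip ends show clearly in both crops: the ball is near scene crop (75,62) and top crop (291,503). I triangulate these.

```bash
python3 - <<'E'
from h import *
S,T=load("scene"),load("top")
s=lambda a:np.array(a)/3.4+[255,130]-.35
t=lambda a:np.array(a)/3.4+[235,90]-.35
P={}
for n,a,b in [("FL",(460,183),(108,208)),("FR",(350,368),(322,158)),("BL",(580,237),(80,95)),("BR",(478,432),(295,50)),("ball",(75,62),(291,501)),("inner",(218,167),(257,358))]:
    p,e=tri(S,s(a),T,t(b));P[n]=p;print(n,p.round(1),round(e,1), onz(T,t(b),265).round(1),onz(S,s(a),265).round(1))
d=[P["FL"]-P["BL"],P["FR"]-P["BR"]];print([np.degrees(np.arctan2(v[1],v[0])).round(2) for v in d])
v=P["FL"]-P["FR"];print("width",np.linalg.norm(v),np.degrees(np.arctan2(-v[0],v[1])))
v=P["BL"]-P["BR"];print("width",np.linalg.norm(v),np.degrees(np.arctan2(-v[0],v[1])))
v=P["ball"]-P["inner"];print("lever",v,np.linalg.norm(v),np.degrees(np.arctan2(v[1],v[0])))
E
```

```text
FL [720.2 111.6 256. ] 6.1 [716.1 108.5 265. ] [725.3 108.  265. ]
FR [766.2 -78.3 255.2] 5.4 [762.  -79.9 265. ] [770.9 -80.8 265. ]
BL [821.7 136.9 254. ] 2.7 [817.5 134.6 265. ] [825.3 130.2 265. ]
BR [865.9 -53.9 252.2] 6.1 [859.6 -55.8 265. ] [870.4 -57.9 265. ]
ball [457.9 -53.1 336.2] 2.2 [459.5 -53.3 265. ] [406.2 -15.  265. ]
inner [582.3 -23.1 282.6] 0.9 [583.9 -23.3 265. ] [573.3 -13.  265. ]
[np.float64(-165.97), np.float64(-166.25)]
width 195.37881346317985 13.62681459201706
width 195.89479194452102 13.051014637221316
lever [-124.42865083  -30.05370979   53.58506596] 138.76985953012252 -166.421208198253
```

```bash
python3 -m handwheel '[[0,0,-10,0],[0,0,-30,0.02],[0,0,-55,0.04],[0,0,-80,0.06],[0,0,-105,0.08],[0,0,-130,0.1],[0,0,-150,0.12],[0,0,-165,0.135],[0,0,-175,0.143],[0,0,-180,0.143],[0,0,-180,0.143],[0,0,-180,0.143]]' 1
python3 - <<'E'
from station import *;import numpy as np
s=observe();R=s["orientation"];print(s["tcp_pos"],R.round(4).tolist(),s["grip_width"],s["wrist_force"])
print(R.T@(np.array([521.7,-37.6,390])-s["tcp_pos"]))
E
```

```text
t: 1.3
tcp_pos: [231.7, -580.2, 410.1]
orientation: [[0.972, 0.235, -0.0], [0.235, -0.972, 0.002], [-0.0, -0.002, -1.0]]
wrist_force: [0.6, -0.1, 0.0]
grip_width: -0.2
finger_force: 0.0
[ 231.65119422 -580.23305332  410.13371787] [[0.972, 0.2348, -0.0004], [0.2348, -0.972, 0.0017], [-0.0, -0.0018, -1.0]] -0.1822361520058648 [ 0.55449    -0.13215819  0.01663216]
[ 409.3423346  -459.33107706   20.93135509]
```

```bash
python3 -m handwheel '[[8,-9,0,0],[26,-29,0,0],[51,-58,0,0],[78,-87,0,0],[105,-118,0,0],[132,-148,0,0],[159,-178,0,0],[186,-208,0,0],[213,-239,0,0],[240,-269,0,0],[267,-300,0,0],[290,-325,0,0]]' && python3 -m handwheel '[[22,-25,0,0],[44,-50,2,0],[66,-75,5,0],[85,-95,8,0],[100,-113,12,0],[111,-125,16,0],[117,-132,19,0],[120,-135,20,0],[120,-135,20,0],[120,-135,20,0]]'
python3 - <<'E'
from station import *;import numpy as np,cv2
from h import proj
s=observe();R=s["orientation"];p=s["tcp_pos"];print(p,R.round(4).tolist(),s["wrist_force"])
print(R.T@(np.array([521.7,-37.6,331])-p))
f=grab_frame("scene");u=proj(f,p);print(u,proj(f,np.array([521.7,-37.6,330.7])))
im=f["image"][100:240,240:400,::-1];cv2.imwrite("pics/s2.png",cv2.resize(im,None,fx=4,fy=4,interpolation=cv2.INTER_CUBIC))
E
```

```text
t: 2.5
tcp_pos: [437.6, -193.6, 410.8]
orientation: [[0.972, 0.236, -0.0], [0.236, -0.972, 0.001], [-0.0, -0.001, -1.0]]
wrist_force: [0.2, 0.0, -0.6]
grip_width: -0.2
finger_force: 0.0
t: 3.5
tcp_pos: [522.1, -37.6, 391.4]
orientation: [[0.972, 0.234, 0.0], [0.234, -0.972, -0.0], [-0.0, 0.0, -1.0]]
wrist_force: [-0.5, 0.4, 1.7]
grip_width: -0.0
finger_force: 0.0
[522.11344029 -37.59581477 391.43910347] [[0.9722, 0.2341, 0.0], [0.2341, -0.9722, -0.0003], [-0.0, 0.0003, -1.0]] [-0.501571    0.36751489  1.65671609]
[-0.40111693 -0.10911261 60.43908817]
[297.06792405 142.90135647] [298.09016777 158.43437751]
```

View pics/s2.png

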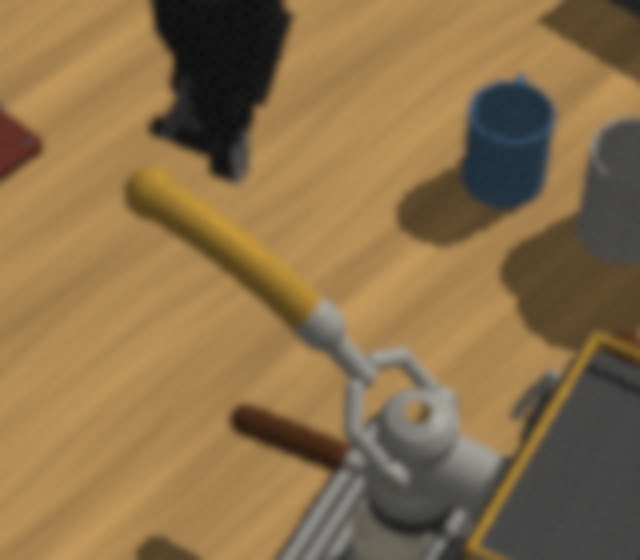

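The closed fingertips hang at (228,172) in the crop, straight above the middle of the brass grip. I descend gently.

```bash
python3 -m handwheel '[[0,0,4,0],[0,0,12,0],[0,0,22,0],[0,0,32,0],[0,0,40,0],[0,0,45,0],[0,0,48,0],[0,0,50,0],[0,0,50,0],[0,0,50,0]]' && python3 -m handwheel '[[0,0,1,0],[0,0,2,0],[0,0,3,0],[0,0,4,0],[0,0,5,0],[0,0,6,0]]'
```

```text
t: 4.55
tcp_pos: [522.5, -37.1, 341.7]
orientation: [[0.972, 0.235, 0.001], [0.235, -0.972, -0.0], [0.001, 0.0, -1.0]]
wrist_force: [0.1, 0.3, -0.3]
grip_width: -0.3
finger_force: 0.0
t: 5.15
tcp_pos: [522.3, -37.1, 335.2]
orientation: [[0.972, 0.235, -0.0], [0.235, -0.972, -0.0], [-0.0, -0.0, -1.0]]
wrist_force: [-1.2, -0.0, -0.2]
grip_width: 0.1
finger_force: 0.0
```

```bash
cat >> h.py <<'E'
def arc(q,s=193,h=29):
    r=np.hypot(s,h);a=np.arctan2(h,s)+.62
    return r*np.cos(a-q)-r*np.cos(a), r*np.sin(a)-r*np.sin(a-q)   # outward(-toolx), down(toolz) from q=0
PIV=np.array([638.5,-159.2,195])   # pivot in machine-aligned world axes
XM=np.array([np.cos(np.radians(13.6)),np.sin(np.radians(13.6)),0])
def qest(p,edge=0):  # lever angle if TCP(+edge outward) is on grip_top radius
    o=PIV[0]-XM@p+edge;z=p[2]-195
    return .769-np.arctan2(z,o),np.hypot(o,z)
E
python3 - <<'E'
from h import *
for q in np.arange(0,.81,.05): print(round(q,2),np.round(arc(q),1),np.round(arc(q,204,26.6),1),np.round(arc(q,182,31),1))
E
python3 -m handwheel '[[0,0,1,0],[0,0,2,0],[-0.5,0,3,0],[-1,0,3.5,0],[-1.5,0,4,0],[-2,0,4.5,0]]'
```

```text
0.0 [0. 0.] [0. 0.] [0. 0.]
0.05 [6.6 7.2] [6.8 7.7] [6.4 6.7]
0.1 [12.9 14.7] [13.2 15.7] [12.4 13.6]
0.15 [18.7 22.5] [19.3 24.1] [18.1 20.9]
0.2 [24.2 30.6] [24.8 32.7] [23.4 28.5]
0.25 [29.2 38.9] [30.  41.6] [28.4 36.3]
0.3 [33.9 47.5] [34.7 50.8] [32.9 44.3]
0.35 [38.  56.3] [38.9 60.1] [37.  52.6]
0.4 [41.8 65.3] [42.7 69.7] [40.7 61. ]
0.45 [45.1 74.5] [46.  79.5] [44.  69.6]
0.5 [47.9 83.8] [48.8 89.4] [46.9 78.4]
0.55 [50.3 93.3] [51.1 99.4] [49.3 87.3]
0.6 [ 52.2 102.9] [ 52.9 109.5] [51.2 96.3]
0.65 [ 53.6 112.5] [ 54.1 119.7] [ 52.7 105.5]
0.7 [ 54.5 122.3] [ 54.9 130. ] [ 53.8 114.6]
0.75 [ 54.9 132. ] [ 55.2 140.3] [ 54.4 123.8]
0.8 [ 54.8 141.8] [ 54.9 150.5] [ 54.5 133.1]
t: 5.75
tcp_pos: [522.0, -37.3, 333.5]
orientation: [[0.972, 0.235, 0.006], [0.235, -0.972, -0.0], [0.006, 0.001, -1.0]]
wrist_force: [3.3, 2.5, 9.5]
grip_width: -0.2
finger_force: 5.3
```

```bash
cat > st.py <<'E'
from station import *;from h import *
s=observe();p=s["tcp_pos"];f=s["wrist_force"]
print("q %.3f r %.1f |F| %.1f Fx_tool %.1f lat %.1f dqmax"%(*qest(p,0),np.linalg.norm(f),XM@f,f@[-.235,.972,0]),s["joint_efforts"].round(2)[1:3])
E
python3 -m handwheel '[[-0.7,0,1,0],[-1.4,0,2,0],[-2.1,0,3,0],[-2.9,0,3.9,0],[-3.6,0,4.8,0],[-4.4,0,5.7,0],[-5.2,0,6.6,0],[-6,0,7.5,0],[-6.8,0,8.4,0],[-7.6,0,9.3,0],[-8.3,0,10.2,0],[-9,0,11.1,0]]'; python3 st.py
```

```text
t: 6.95
tcp_pos: [514.8, -39.1, 324.9]
orientation: [[0.972, 0.235, 0.011], [0.235, -0.972, -0.0], [0.011, 0.003, -1.0]]
wrist_force: [3.3, 4.0, 15.3]
grip_width: 0.1
finger_force: 8.6
q 0.047 r 196.4 |F| 16.1 Fx_tool 4.1 lat 3.1 dqmax [-27.01 -30.32]
```

```bash
python3 -m handwheel '[[-1,0.1,1.2,0],[-2.1,0.3,2.5,0],[-3.2,0.5,3.8,0],[-4.2,0.7,5.2,0],[-5.3,0.9,6.5,0],[-6.3,1.1,7.9,0],[-7.4,1.3,9.3,0],[-8.4,1.5,10.7,0],[-9.4,1.7,12.1,0],[-10.5,1.9,13.5,0],[-11.5,2,14.9,0],[-12.5,2,16.4,0]]'; python3 st.py
```

```text
t: 8.15
tcp_pos: [502.9, -42.3, 308.4]
orientation: [[0.972, 0.236, 0.011], [0.236, -0.972, 0.003], [0.011, -0.001, -1.0]]
wrist_force: [1.8, 10.1, 18.9]
grip_width: -0.1
finger_force: 9.4
q 0.152 r 195.8 |F| 21.5 Fx_tool 4.1 lat 9.4 dqmax [-25.03 -30.62]
```

```bash
python3 -m handwheel '[[-0.9,0,1.4,0],[-1.9,0,2.8,0],[-2.8,0,4.3,0],[-3.7,0,5.8,0],[-4.6,0,7.2,0],[-5.5,0,8.7,0],[-6.4,0,10.2,0],[-7.3,0,11.6,0],[-8.2,0,13.1,0],[-9,0,14.6,0],[-9.9,0,16.1,0],[-10.7,0,17.5,0]]'; python3 st.py
```

```text
t: 9.35
tcp_pos: [492.3, -44.8, 290.4]
orientation: [[0.972, 0.236, 0.01], [0.236, -0.972, 0.003], [0.01, -0.001, -1.0]]
wrist_force: [1.3, 11.1, 17.0]
grip_width: -0.1
finger_force: 8.8
q 0.259 r 195.4 |F| 20.3 Fx_tool 3.9 lat 10.5 dqmax [-24.75 -31.26]
```

```bash
python3 -m handwheel '[[-0.8,-0.3,1.5,0],[-1.5,-0.6,3.1,0],[-2.3,-0.9,4.6,0],[-3,-1.2,6.2,0],[-3.7,-1.5,7.7,0],[-4.4,-1.8,9.3,0],[-5.1,-2.1,10.8,0],[-5.8,-2.4,12.4,0],[-6.5,-2.7,13.9,0],[-7.1,-3,15.5,0],[-7.8,-3.2,17,0],[-8.4,-3.3,18.6,0]]'; python3 st.py
```

```text
t: 10.55
tcp_pos: [484.0, -46.4, 272.4]
orientation: [[0.972, 0.235, 0.011], [0.235, -0.972, -0.002], [0.01, 0.005, -1.0]]
wrist_force: [1.8, 0.2, 18.5]
grip_width: -0.3
finger_force: 9.2
q 0.361 r 195.0 |F| 18.6 Fx_tool 1.8 lat -0.2 dqmax [-23.39 -29.34]
```

```bash
python3 -m handwheel '[[-0.6,0,1.5,0],[-1.2,0,3,0],[-1.8,0,4.5,0],[-2.4,-0.1,6.1,0],[-3,-0.1,7.6,0],[-3.6,-0.1,9.2,0],[-4.2,-0.1,10.7,0],[-4.7,-0.2,12.3,0],[-5.2,-0.2,13.8,0],[-5.7,-0.2,15.4,0],[-6.2,-0.2,16.9,0],[-6.7,-0.2,18.5,0]]'; python3 st.py
```

```text
t: 11.75
tcp_pos: [477.4, -48.0, 253.9]
orientation: [[0.972, 0.235, 0.01], [0.235, -0.972, -0.003], [0.009, 0.005, -1.0]]
wrist_force: [-0.5, 0.5, 19.9]
grip_width: 0.2
finger_force: 9.7
q 0.462 r 194.9 |F| 19.9 Fx_tool -0.4 lat 0.6 dqmax [-22.42 -29.11]
```

```bash
python3 -m handwheel '[[-0.4,0,1.5,0],[-0.8,0,3,0],[-1.2,0,4.5,0],[-1.6,0,6,0],[-2,0,7.6,0],[-2.4,-0.1,9.1,0],[-2.8,-0.1,10.6,0],[-3.2,-0.1,12.2,0],[-3.5,-0.1,13.7,0],[-3.8,-0.1,15.2,0],[-4.1,-0.1,16.8,0],[-4.4,-0.1,18.3,0]]'; python3 st.py
```

```text
t: 12.95
tcp_pos: [472.5, -49.2, 235.2]
orientation: [[0.972, 0.235, 0.008], [0.235, -0.972, -0.003], [0.008, 0.005, -1.0]]
wrist_force: [-2.2, -1.0, 19.5]
grip_width: -0.2
finger_force: 9.9
q 0.561 r 195.0 |F| 19.7 Fx_tool -2.4 lat -0.4 dqmax [-22.3 -29.7]
```

```bash
python3 -m handwheel '[[-0.3,0,1.5,0],[-0.6,0,3.1,0],[-0.9,0,4.6,0],[-1.2,0,6.2,0],[-1.5,0,7.7,0],[-1.8,0,9.3,0],[-2,0,10.9,0],[-2.2,0,12.5,0],[-2.4,0,14.1,0],[-2.6,0,15.7,0],[-2.8,0,17.3,0],[-3,0,18.9,0]]'; python3 st.py
```

```text
t: 14.15
tcp_pos: [469.5, -49.9, 216.1]
orientation: [[0.972, 0.235, 0.008], [0.235, -0.972, -0.003], [0.007, 0.005, -1.0]]
wrist_force: [-2.5, -1.4, 19.9]
grip_width: -0.2
finger_force: 10.1
q 0.661 r 195.1 |F| 20.1 Fx_tool -2.8 lat -0.7 dqmax [-22.36 -29.73]
```

```bash
python3 -m handwheel '[[-0.1,0,1.5,0],[-0.2,0,3,0],[-0.4,0,4.5,0],[-0.5,0,6,0],[-0.7,0,7.5,0],[-0.8,0,8.9,0],[-0.9,0,10.3,0],[-1,0,11.7,0],[-1,0,13,0],[-1.1,0,14.3,0],[-1.1,0,15.5,0],[-1.2,0,16.6,0]]'; python3 st.py
```

```text
t: 15.35
tcp_pos: [468.3, -50.2, 199.1]
orientation: [[0.972, 0.235, 0.007], [0.235, -0.972, -0.003], [0.006, 0.004, -1.0]]
wrist_force: [-2.3, -0.5, 18.2]
grip_width: 0.1
finger_force: 9.3
q 0.748 r 195.2 |F| 18.4 Fx_tool -2.4 lat 0.1 dqmax [-23.37 -30.04]
```

```bash
python3 -m handwheel '[[0,0,0.9,0],[0,0,1.8,0],[0,0,2.6,0],[0,0,3.4,0],[0,0,4.2,0],[0,0,5,0]]'; python3 st.py
```

```text
t: 15.95
tcp_pos: [468.2, -50.2, 193.8]
orientation: [[0.972, 0.234, 0.007], [0.235, -0.972, -0.003], [0.006, 0.004, -1.0]]
wrist_force: [-3.1, -2.0, 17.5]
grip_width: 0.1
finger_force: 8.6
q 0.775 r 195.3 |F| 17.9 Fx_tool -3.4 lat -1.2 dqmax [-23.93 -30.4 ]
```

```bash
python3 -m handwheel '[[0,0,0.6,0],[0,0,1.2,0],[0,0,1.8,0],[0,0,2.4,0],[0,0,2.8,0]]'; python3 st.py
```

```text
t: 16.45
tcp_pos: [468.1, -50.2, 190.8]
orientation: [[0.972, 0.235, 0.006], [0.235, -0.972, -0.003], [0.006, 0.004, -1.0]]
wrist_force: [-1.8, -1.7, 14.7]
grip_width: 0.2
finger_force: 8.0
q 0.791 r 195.4 |F| 15.0 Fx_tool -2.2 lat -1.2 dqmax [-24.52 -30.65]
```

```bash
python3 -m handwheel '[[0,0,0.4,0],[0,0,0.8,0],[0,0,1.2,0],[0,0,1.2,0],[0,0,1.2,0]]'; python3 st.py
```

```text
t: 16.95
tcp_pos: [468.1, -50.2, 189.4]
orientation: [[0.972, 0.234, 0.006], [0.234, -0.972, -0.003], [0.006, 0.004, -1.0]]
wrist_force: [-1.0, -0.5, 14.7]
grip_width: 0.1
finger_force: 7.4
q 0.797 r 195.4 |F| 14.8 Fx_tool -1.0 lat -0.3 dqmax [-24.9  -30.82]
```

```bash
python3 -m handwheel '[[0,0,-1,0],[0,0,-2.8,0],[0,0,-4.9,0],[0,0,-7,0],[0,0,-9.1,0],[0,0,-11.2,0]]'; python3 st.py
```

```text
t: 17.55
tcp_pos: [467.7, -50.1, 199.3]
orientation: [[0.972, 0.234, 0.005], [0.234, -0.972, -0.002], [0.005, 0.003, -1.0]]
wrist_force: [1.3, -1.2, 6.2]
grip_width: 0.4
finger_force: 2.7
q 0.747 r 195.7 |F| 6.4 Fx_tool 1.0 lat -1.5 dqmax [-28.18 -33.56]
```

```bash
python3 -m handwheel '[[0,0,-2.1,0],[0,0,-4.2,0],[0.1,0,-6.3,0],[0.2,0,-8.4,0]]'; python3 st.py
```

```text
t: 17.95
tcp_pos: [467.9, -49.9, 207.6]
orientation: [[0.972, 0.234, 0.006], [0.234, -0.972, -0.002], [0.005, 0.003, -1.0]]
wrist_force: [1.9, -2.9, 6.6]
grip_width: 0.3
finger_force: 2.5
q 0.705 r 195.8 |F| 7.4 Fx_tool 1.2 lat -3.3 dqmax [-28.25 -33.75]
```

```bash
python3 -m handwheel '[[0.3,0.3,-2.1,0],[0.6,0.6,-4.3,0],[0.9,0.8,-6.4,0],[1.1,0.9,-8.6,0]]'; python3 st.py
```

```text
t: 18.35
tcp_pos: [468.7, -49.9, 215.9]
orientation: [[0.972, 0.235, 0.004], [0.235, -0.972, -0.001], [0.004, 0.002, -1.0]]
wrist_force: [1.4, 0.6, 4.9]
grip_width: 0.0
finger_force: 2.5
q 0.662 r 195.8 |F| 5.1 Fx_tool 1.5 lat 0.2 dqmax [-28.62 -34.92]
```

```bash
python3 -m handwheel '[[0.3,0,-2,0],[0.6,0,-4,0],[0.9,0,-6,0],[1.2,0,-8,0]]'; python3 st.py
```

```text
t: 18.75
tcp_pos: [469.8, -49.7, 223.9]
orientation: [[0.972, 0.235, 0.004], [0.235, -0.972, -0.001], [0.004, 0.002, -1.0]]
wrist_force: [0.9, 0.5, 5.9]
grip_width: 0.1
finger_force: 2.7
q 0.621 r 195.7 |F| 6.0 Fx_tool 1.0 lat 0.3 dqmax [-28.52 -35.04]
```

```bash
python3 -m handwheel '[[0.3,0,-2,0],[0.6,0,-4,0],[1,0,-6,0],[1.3,0,-7.9,0],[1.7,0,-9.9,0],[2.1,0,-11.9,0]]'; python3 st.py
```

```text
t: 19.35
tcp_pos: [471.9, -49.1, 235.8]
orientation: [[0.972, 0.235, 0.004], [0.235, -0.972, -0.001], [0.004, 0.002, -1.0]]
wrist_force: [1.8, 0.4, 5.3]
grip_width: -0.0
finger_force: 2.5
q 0.559 r 195.7 |F| 5.6 Fx_tool 1.9 lat 0.0 dqmax [-28.79 -35.23]
```

```bash
python3 -m handwheel '[[0.4,0,-2,0],[0.8,0,-3.9,0],[1.3,0,-5.9,0],[1.8,0,-7.8,0],[2.3,0,-9.7,0]]'; python3 st.py
```

```text
t: 19.85
tcp_pos: [474.2, -48.6, 245.5]
orientation: [[0.972, 0.235, 0.005], [0.235, -0.972, -0.001], [0.004, 0.002, -1.0]]
wrist_force: [2.5, 1.7, 4.5]
grip_width: -0.2
finger_force: 2.6
q 0.508 r 195.6 |F| 5.4 Fx_tool 2.8 lat 1.1 dqmax [-28.94 -35.27]
```

```bash
python3 -m handwheel '[[0.6,0,-1.8,0],[1.2,0,-3.6,0],[1.8,0,-5.4,0],[2.4,-0.1,-7.2,0]]'; python3 st.py
```

```text
t: 20.25
tcp_pos: [476.3, -48.0, 252.7]
orientation: [[0.972, 0.235, 0.004], [0.235, -0.972, -0.001], [0.004, 0.002, -1.0]]
wrist_force: [1.3, -1.6, 6.6]
grip_width: -0.2
finger_force: 2.9
q 0.470 r 195.6 |F| 6.9 Fx_tool 0.9 lat -1.8 dqmax [-28.93 -35.5 ]
```

```bash
python3 -m handwheel '[[0.6,0.1,-1.9,0],[1.2,0.1,-3.8,0],[1.9,0.2,-5.7,0],[2.6,0.2,-7.6,0]]'; python3 st.py
```

```text
t: 20.65
tcp_pos: [478.7, -47.5, 260.1]
orientation: [[0.972, 0.235, 0.004], [0.235, -0.972, -0.001], [0.003, 0.002, -1.0]]
wrist_force: [1.0, 0.1, 5.1]
grip_width: 0.0
finger_force: 2.7
q 0.429 r 195.5 |F| 5.2 Fx_tool 1.0 lat -0.1 dqmax [-29.39 -36.  ]
```

```bash
python3 -m handwheel '[[0.7,0,-1.9,0],[1.4,0,-3.7,0],[2.1,0,-5.6,0],[2.9,0,-7.4,0]]'; python3 st.py
```

```text
t: 21.05
tcp_pos: [481.4, -46.8, 267.5]
orientation: [[0.972, 0.235, 0.003], [0.235, -0.972, -0.001], [0.003, 0.002, -1.0]]
wrist_force: [0.1, -0.5, 5.8]
grip_width: 0.1
finger_force: 2.9
q 0.389 r 195.6 |F| 5.9 Fx_tool 0.0 lat -0.5 dqmax [-29.48 -36.17]
```

```bash
python3 -m handwheel '[[0.8,0,-1.8,0],[1.5,0,-3.6,0],[2.3,0,-5.4,0],[3.1,0,-7.2,0]]'; python3 st.py
```

```text
t: 21.45
tcp_pos: [484.3, -46.2, 274.8]
orientation: [[0.972, 0.235, 0.003], [0.235, -0.972, -0.001], [0.003, 0.002, -1.0]]
wrist_force: [-0.1, -0.4, 5.7]
grip_width: -0.2
finger_force: 3.0
q 0.349 r 195.7 |F| 5.7 Fx_tool -0.2 lat -0.4 dqmax [-29.75 -36.37]
```

```bash
python3 -m handwheel '[[0.8,0,-1.8,0],[1.6,0,-3.5,0],[2.4,0,-5.3,0],[3.3,0,-7,0]]'; python3 st.py
```

```text
t: 21.85
tcp_pos: [487.4, -45.4, 281.8]
orientation: [[0.972, 0.235, 0.003], [0.235, -0.972, -0.001], [0.003, 0.002, -1.0]]
wrist_force: [-1.2, -0.9, 6.2]
grip_width: -0.1
finger_force: 3.2
q 0.310 r 195.7 |F| 6.4 Fx_tool -1.4 lat -0.6 dqmax [-29.85 -36.39]
```

```bash
python3 -m handwheel '[[0.7,0,-1.7,0],[1.4,0,-3.4,0],[2.2,0,-5.1,0],[3,0,-6.8,0]]'; python3 st.py
```

```text
t: 22.25
tcp_pos: [490.6, -44.6, 288.6]
orientation: [[0.972, 0.235, 0.004], [0.235, -0.972, -0.001], [0.004, 0.002, -1.0]]
wrist_force: [1.5, -0.1, 5.7]
grip_width: -0.0
finger_force: 2.8
q 0.271 r 195.9 |F| 5.9 Fx_tool 1.4 lat -0.5 dqmax [-30.48 -36.23]
```

```bash
python3 -m handwheel '[[0.8,0,-1.7,0],[1.6,0,-3.4,0],[2.5,0,-5,0],[3.4,0,-6.7,0]]'; python3 st.py
```

```text
t: 22.65
tcp_pos: [494.1, -43.7, 295.3]
orientation: [[0.972, 0.235, 0.004], [0.235, -0.972, -0.001], [0.004, 0.002, -1.0]]
wrist_force: [2.5, -0.2, 5.1]
grip_width: 0.2
finger_force: 2.6
q 0.232 r 196.1 |F| 5.7 Fx_tool 2.4 lat -0.7 dqmax [-31.07 -36.22]
```

```bash
python3 -m handwheel '[[0.9,0,-1.6,0],[1.9,0,-3.2,0],[2.9,0,-4.8,0],[3.9,0,-6.3,0]]'; python3 st.py
```

```text
t: 23.05
tcp_pos: [497.9, -42.8, 301.7]
orientation: [[0.972, 0.235, 0.004], [0.235, -0.972, -0.001], [0.004, 0.002, -1.0]]
wrist_force: [2.7, 0.5, 5.9]
grip_width: 0.2
finger_force: 3.0
q 0.194 r 196.2 |F| 6.5 Fx_tool 2.7 lat -0.2 dqmax [-31.13 -36.09]
```

```bash
python3 -m handwheel '[[1,0,-1.5,0],[2,0,-3,0],[3,0,-4.5,0],[4.1,0,-6,0]]'; python3 st.py
```

```text
t: 23.45
tcp_pos: [501.8, -41.9, 307.7]
orientation: [[0.972, 0.235, 0.004], [0.235, -0.972, -0.001], [0.004, 0.002, -1.0]]
wrist_force: [1.6, -0.5, 5.3]
grip_width: -0.0
finger_force: 3.1
q 0.157 r 196.3 |F| 5.5 Fx_tool 1.4 lat -0.8 dqmax [-31.39 -36.15]
```

```bash
python3 -m handwheel '[[1.1,0,-1.5,0],[2.1,0,-3,0],[3.2,0,-4.4,0]]'; python3 st.py; python3 -m handwheel '[[0.9,0,-1.3,0],[1.9,0,-2.5,0],[2.7,0,-3.6,0],[3.5,0,-4.6,0],[4.2,0,-5.5,0],[4.9,0,-6.3,0]]'; python3 st.py
```

```text
t: 23.75
tcp_pos: [504.8, -41.1, 312.2]
orientation: [[0.972, 0.235, 0.004], [0.235, -0.972, -0.001], [0.004, 0.002, -1.0]]
wrist_force: [0.9, 0.1, 5.3]
grip_width: 0.1
finger_force: 3.3
q 0.129 r 196.3 |F| 5.4 Fx_tool 0.9 lat -0.2 dqmax [-31.49 -36.06]
t: 24.35
tcp_pos: [510.0, -39.9, 319.2]
orientation: [[0.972, 0.235, 0.006], [0.235, -0.972, -0.001], [0.005, 0.002, -1.0]]
wrist_force: [0.7, 0.6, 9.3]
grip_width: 0.1
finger_force: 4.4
q 0.085 r 196.4 |F| 9.4 Fx_tool 0.8 lat 0.4 dqmax [-30.85 -34.83]
```

```bash
python3 -m handwheel '[[0.6,0,-0.7,0],[1.2,0,-1.4,0],[1.8,0,-2.1,0],[2.4,0,-2.7,0],[3,0,-3.3,0],[3.5,0,-3.9,0],[4,0,-4.5,0],[4.5,0,-5.1,0],[5,0,-5.6,0],[5.5,0,-6.1,0],[6,0,-6.6,0],[6.4,0,-7,0]]'; python3 st.py
```

```text
t: 25.55
tcp_pos: [516.4, -38.4, 326.9]
orientation: [[0.972, 0.235, 0.007], [0.235, -0.972, -0.001], [0.006, 0.002, -1.0]]
wrist_force: [0.7, 1.9, 11.2]
grip_width: -0.3
finger_force: 5.7
q 0.033 r 196.5 |F| 11.3 Fx_tool 1.2 lat 1.7 dqmax [-30.07 -33.62]
```

```bash
python3 -m handwheel '[[0.4,0,-0.4,0],[0.8,0,-0.9,0],[1.2,0,-1.3,0],[1.6,0,-1.7,0],[2,0,-2.1,0],[2.4,0,-2.6,0],[2.8,0,-3,0],[3.2,0,-3.4,0],[3.6,0,-3.8,0],[4,0,-4.3,0],[4.4,0,-4.7,0],[4.8,0,-5.1,0]]'; python3 st.py
```

```text
t: 26.75
tcp_pos: [521.2, -37.3, 332.3]
orientation: [[0.972, 0.235, 0.007], [0.235, -0.972, -0.001], [0.007, 0.003, -1.0]]
wrist_force: [1.2, 1.3, 11.8]
grip_width: -0.1
finger_force: 5.9
q -0.004 r 196.6 |F| 12.0 Fx_tool 1.5 lat 1.0 dqmax [-30.32 -33.37]
```

```bash
python3 -m handwheel '[[0.3,0,-0.4,0],[0.6,0,-0.8,0],[0.9,0,-1.2,0],[1.2,0,-1.6,0],[1.4,0,-2,0],[1.6,0,-2.4,0],[1.6,0,-2.8,0],[1.6,0,-3.2,0],[1.6,0,-3.6,0],[1.6,0,-4,0],[1.6,0,-4.5,0],[1.6,0,-5,0]]'; python3 st.py
```

```text
t: 27.95
tcp_pos: [521.5, -36.9, 334.0]
orientation: [[0.972, 0.235, 0.002], [0.235, -0.972, -0.0], [0.002, 0.001, -1.0]]
wrist_force: [4.7, 0.1, 2.7]
grip_width: 0.1
finger_force: 2.2
q -0.012 r 197.5 |F| 5.4 Fx_tool 4.6 lat -1.0 dqmax [-35.25 -36.95]
```

```bash
python3 -m handwheel '[[0,0,-1,0],[0,0,-2,0],[0,0,-4,0],[0,0,-8,0],[0,0,-14,0],[0,0,-22,0],[0,0,-32,0],[0,0,-44,0],[0,0,-54,0],[0,0,-60,0],[0,0,-60,0],[0,0,-60,0]]'; python3 st.py
python3 - <<'E'
from station import *;from h import *
f=grab_frame("scene");cv2.imwrite("pics/s3.png",f["image"][:,:,::-1])
E
```

```text
t: 29.15
tcp_pos: [520.8, -36.9, 393.6]
orientation: [[0.972, 0.235, -0.0], [0.235, -0.972, 0.0], [-0.0, -0.0, -1.0]]
wrist_force: [-0.3, 0.8, -0.2]
grip_width: 0.3
finger_force: 0.0
q -0.185 r 243.5 |F| 0.9 Fx_tool -0.1 lat 0.9 dqmax [-37.04 -41.14]
```

View pics/s3.png

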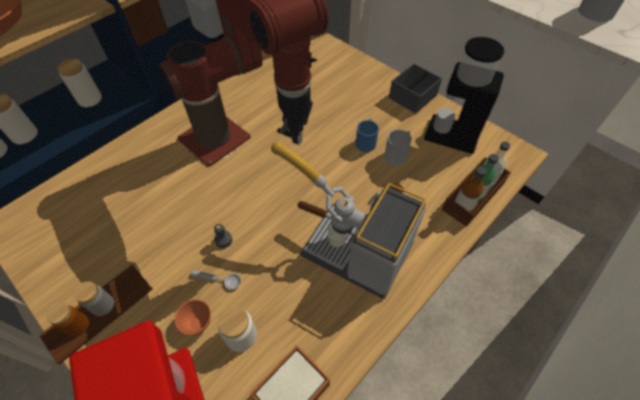

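The lever is back at its start position (ball at (278,148)), the hand is clear, and everything else stands where it was.

```bash
python3 -c "
from station import *
print(close_job())"
```

```text
the job is handed in; nothing more can be done
None
```

I pressed the lever to about 0.80 rad, at or just short of its bottom stop, with at most 21.5 N read. It then rose without a pause with 5.1 to 7.4 N of hold-back, slowed over the last degrees to its top stop, and the hand was clear and nothing else moved when I handed the job in; the hand-in returned no verdict.

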